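# Reverse the row of culture jars from the incubation rack into the sampling rack

## Task

Move the four culture jars from the grey incubation rack into the white sampling rack, one to a compartment and in reverse order: each rack has a purple post at one end, and the jar that stood nearest the incubation rack's post must end farthest from the sampling rack's post, the next one second farthest, and so on, with the last one nearest the post. Set each jar down gently, not dropped, keep the jars upright throughout, and leave all four standing flat in their compartments.

Things in the scene. Friction and masses are not known exactly. Their poses are not given: they have to be found in the camera images.
- jar_red: clear culture jar of pale grain with a red lid, loose, about 0.18 kg. Upright cylinder: clear body 45 mm across from 0 to 70 mm above its origin; red lid 48 mm across from 70 to 94 mm; small dark grey filter plug 18 mm across up to 100 mm. Origin: centre of the underside; z up along the jar. Take it by the lid (mid-lid 82 mm above the origin).
- jar_yellow: clear culture jar of pale grain with a yellow lid, loose, about 0.18 kg. Upright cylinder: clear body 45 mm across from 0 to 70 mm above its origin; yellow lid 48 mm across from 70 to 94 mm; small dark grey filter plug 18 mm across up to 100 mm. Origin: centre of the underside; z up along the jar. Take it by the lid (mid-lid 82 mm above the origin).
- jar_green: clear culture jar of pale grain with a green lid, loose, about 0.18 kg. Upright cylinder: clear body 45 mm across from 0 to 70 mm above its origin; green lid 48 mm across from 70 to 94 mm; small dark grey filter plug 18 mm across up to 100 mm. Origin: centre of the underside; z up along the jar. Take it by the lid (mid-lid 82 mm above the origin).
- jar_blue: clear culture jar of pale grain with a blue lid, loose, about 0.18 kg. Upright cylinder: clear body 45 mm across from 0 to 70 mm above its origin; blue lid 48 mm across from 70 to 94 mm; small dark grey filter plug 18 mm across up to 100 mm. Origin: centre of the underside; z up along the jar. Take it by the lid (mid-lid 82 mm above the origin).
- seat_red: seat of the red-lidded jar on the incubation rack (fixed): white tray 72 mm square with a red colour tab 60 mm wide beyond its robot-side edge. The jar of that colour starts on it, up to 5 mm off centre. Origin: centre of its underside; its tray floor is 4 mm above the origin, with a lip to 9 mm. Its y axis runs along the row of four seats (80 mm apart centre to centre), its x axis across the row. The order of the seats, so of the jars, differs from start to start.
- seat_yellow: seat of the yellow-lidded jar on the incubation rack (fixed): white tray 72 mm square with a yellow colour tab 60 mm wide beyond its robot-side edge. The jar of that colour starts on it, up to 5 mm off centre. Origin: centre of its underside; its tray floor is 4 mm above the origin, with a lip to 9 mm. Its y axis runs along the row of four seats (80 mm apart centre to centre), its x axis across the row. The order of the seats, so of the jars, differs from start to start.
- seat_green: seat of the green-lidded jar on the incubation rack (fixed): white tray 72 mm square with a green colour tab 60 mm wide beyond its robot-side edge. The jar of that colour starts on it, up to 5 mm off centre. Origin: centre of its underside; its tray floor is 4 mm above the origin, with a lip to 9 mm. Its y axis runs along the row of four seats (80 mm apart centre to centre), its x axis across the row. The order of the seats, so of the jars, differs from start to start.
- seat_blue: seat of the blue-lidded jar on the incubation rack (fixed): white tray 72 mm square with a blue colour tab 60 mm wide beyond its robot-side edge. The jar of that colour starts on it, up to 5 mm off centre. Origin: centre of its underside; its tray floor is 4 mm above the origin, with a lip to 9 mm. Its y axis runs along the row of four seats (80 mm apart centre to centre), its x axis across the row. The order of the seats, so of the jars, differs from start to start.
- incubation_post: purple round post, 24 mm across, 50 mm tall, fixed at one end of the incubation rack (the grey rack with the coloured tabs), in line with the row of seats; at either end, as drawn. Origin: centre of its underside. The nearest seat's centre is 65 mm from it, the others 145, 225 and 305 mm. A flat black stop is at the rack's other end.
- sampling_rack: white rack (fixed) with four walled square compartments in a row, each 71 mm inside, floor 6 mm above the work surface, wall tops 24 mm. Origin: underside, middle of the row. Its y axis runs along the row: compartment centres at y = -114, -38, 38 and 114 mm, x = 0. A purple post like the other (24 mm across, top 62 mm above the work surface) is fixed at its +y end, at y = 178 mm.

How it is judged:
By the outcome, as a careful person would: the job done as asked, in the order asked, and still so for the second after the job is handed in, with the robot touching nothing.
It also fails if it takes over 99 s, if anything falls off the work surface, if the arm or the gripper's body presses on something with over 40 N, if the wrist force passes 120 N, or if a joint passes its speed limit or range.

## Robot

A 7-joint arm with a two-finger parallel gripper is mounted at the origin on the work surface. World frame = base frame: x ahead of the robot, y to its left, z up, the work surface at z = 0. Lengths are in m, angles in rad, forces in N, time in s.
With the tool pointing down it reaches from about 0.4 to 0.925 m from the base axis. Payload 4.1 kg.
Tool frame: the origin (TCP) lies between the finger pads; the fingertips stand 19 mm ahead of it and the grasp point (between the pads) is the TCP (bot.tip_reach is the distance from the TCP to the fingertips, in m); x points along the fingers, y is the direction in which the jaws open and shut, and the axes are right-handed (so a half turn about x gives the same grasp; the last joint's range is limited). The gripper opens to 85 mm and grips with 20 to 120 N. Pads are 22 mm wide; open, the fingers measure 114 mm over their backs; the gripper's body (76 mm by 85 mm) begins 54 mm behind the grasp point. The pads swing forward as they close: fully open they stand 13 mm farther back than shut.
Start: joints at [1.199, 0.398, 0.045, 1.537, -0.019, 1.207, -0.051], TCP at [0.175, -0.626, 0.25] pointing down, gripper open.
Joint ranges: [-2.82, 2.82], [-0.49, 2.23], [-1.37, 1.46], [0, 2.46], [-1.36, 4.5], [0.23, 2], [-2.94, 2.94]. Speed limits (rad/s): [2.57, 2.57, 3.14, 3.14, 3.14, 3.14, 3.14].

## Interface

Orientations are given as a rotation vector (axis times angle).
In Python, from plant import bot, optics, workorder gives the robot as it stands.
- The arm moves only by the tool send_rows, never from a script. Its argument "moves" is one flat list of numbers, 6 for each row, row after row: the shift along the tool's x, y, z normalised to -1 to 1, where 1 is 100 mm, then the turn, a rotation vector about the tool's x, y, z normalised to -1 to 1, where 1 is pi rad. A call has 1 to 5 rows; each row is the pose to reach, as a shift and turn from the pose commanded when the call began, along the tool's axes at that moment, turning the shorter way round; what a row does not reach only later rows make up. A row lasts 1/12 s, in which the tool goes at most 41.7 mm and 7.16 degrees, less where a joint would pass 70% of its speed; a pose out of reach is approached as far as the arm can. A call with a number of a shift or a turn outside -1 to 1 is refused whole. A call with a gripper value outside its range is refused whole. "hand" is the opening, from 0 (shut) to 1 (fully open), set as the call begins (left out, the last holds). The fingers move at their own pace and stop on an object; "force" is the grip in N (left out, the last holds). Time passes only in rows, so rows that repeat a pose let the fingers close. It gives the time, the measured TCP pose, the force and the opening at its end, in the units of the state.
- bot.get_state(): the state, without advancing time (a new reading comes with each control period).
- optics.grab_frame(name): name is "side" or "top" or "wrist"; returns the picture (480x640x3 uint8, red, green, blue); there is no depth.
- optics.camera_info(name): a dict with "fx", "fy", "cx", "cy" (pixels), "view" (4x4, takes a point from world to camera coordinates). Camera axes: x right, y up, looking along -z (the intrinsics and any distortion apply to the point x, -y, -z); pixel columns grow to the right and rows downward; lengths in m; the calibration is good to about 2 mm. The wrist camera is an equidistant fisheye: a pixel r from the principal point sees the ray r / f radians off the axis. A picture is of the moment at which its call begins: read the wrist's pose just before it. camera_info takes no time and is no camera call; for the wrist camera it gives the pose at the moment of the call.
- workorder.hand_in(): hands the job in, once; it reports no verdict.
The state is a dict: "time_s": time; "qpos": joint angles; "dq": joint speeds; "effort": joint torques, N m; "position": TCP position; "ee_rot": TCP orientation; "wrist_force": force on the tool from outside, world axes, zero at the start; "torque": the same for the moment, N m; "finger_gap": finger opening in m.
Only numpy, scipy, OpenCV 4.12 (cv2) and the standard library are available. Lean on these libraries where they do the work, as an engineer would, in place of code of your own. Each camera call takes 0.05 s, during which the arm holds its last target. There are 200 camera calls.

## Working session

There is one attempt and no reset: what is moved stays moved. The work goes in short steps, Python scripts to look and compute and a tool call to move; the robot and the scene stay as the last step left them, time stands still between calls to the robot, and variables do not carry over. Pictures are saved under pics/ and viewed, about 12 in all and at most 16, crops included, and the job is handed in when it is done.

Besides the shell and the picture viewer there is one more tool, called after "Call:" as name(argument=value, ...), one argument or row to a line, values as JSON. send_rows: Moves the arm, as the interface text tells. Its arguments: {"type":"object","properties":{"moves":{"type":"array"},"hand":{"type":"number"},"force":{"type":"number"}},"required":["moves"]}

```bash
mkdir -p pics
python3 - <<'E'
from plant import bot, optics
import cv2,numpy as np
s=bot.get_state();print({k:np.round(v,3) for k,v in s.items()})
for n in("side","top"):
    c=optics.camera_info(n);print(n,c['fx'],c['fy'],c['cx'],c['cy'],np.round(c['view'],3).tolist(),[k for k in c])
    im=optics.grab_frame(n);cv2.imwrite(f"pics/{n}0.png",im[...,::-1])
E
```

```text
{'time_s': np.float64(0.0), 'qpos': array([ 1.199,  0.399,  0.045,  1.538, -0.019,  1.207, -0.051]), 'dq': array([ 0.001, -0.   , -0.001, -0.   ,  0.001,  0.001,  0.   ]), 'effort': array([ 0.0000e+00, -4.7512e+01,  1.3650e+00, -2.5422e+01,  1.1000e-02,
        9.0000e-03, -0.0000e+00]), 'position': array([ 0.175, -0.625,  0.249]), 'ee_rot': array([ 2.076,  0.287, -2.077]), 'wrist_force': array([ 0.405, -0.337, -0.006]), 'torque': array([0.011, 0.021, 0.005]), 'finger_gap': np.float64(0.085)}
side 439.59035914108983 439.59035914108983 311.5008929494559 238.76332081694932 [[-0.959, -0.284, -0.013, 0.51], [0.168, -0.602, 0.781, -0.128], [-0.23, 0.746, 0.625, -0.557], [0.0, 0.0, 0.0, 1.0]] ['fx', 'fy', 'cx', 'cy', 'view']
top 490.0947553465006 490.0947553465006 321.65909405853625 245.56032253672254 [[0.009, -1.0, -0.019, -0.022], [0.984, 0.005, 0.18, -0.566], [-0.179, -0.02, 0.984, -0.849], [0.0, 0.0, 0.0, 1.0]] ['fx', 'fy', 'cx', 'cy', 'view']
```

View pics/top0.png

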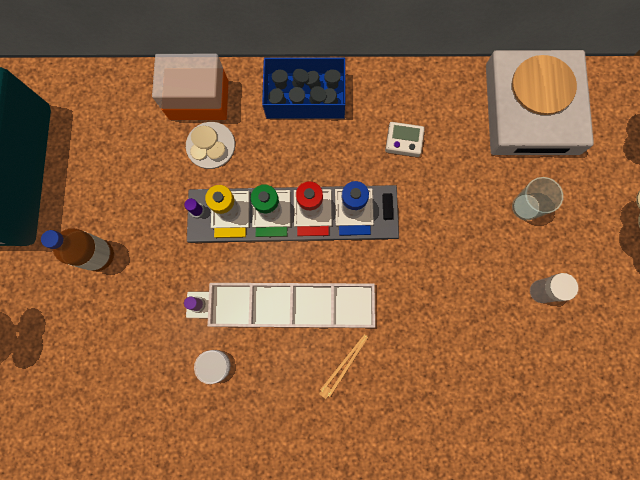

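View pics/side0.png

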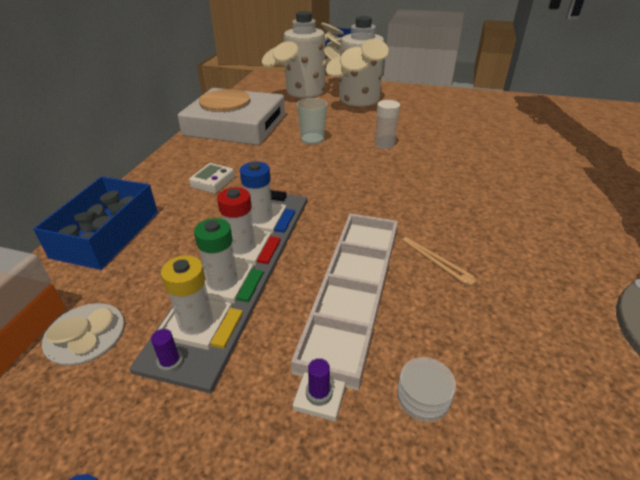

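Top view: the purple posts are both on the left (+y), at (192,207) and (192,303). From the incubation post the jars run yellow (220,198), green (264,198), red (309,195), blue (355,195). So yellow goes to the rack's far right compartment, then green and red, and blue goes next to the post. The side view shows the same order.

```bash
cat > h.py <<'E'
from plant import bot, optics
import cv2,numpy as np
from scipy.spatial.transform import Rotation as Rn
def ray(n,uv):
    c=optics.camera_info(n);V=np.array(c['view']);R=V[:3,:3]
    d=np.array([(uv[0]-c['cx'])/c['fx'],-(uv[1]-c['cy'])/c['fy'],-1])
    d=R.T@d; return -R.T@V[:3,3], d/np.linalg.norm(d)
def plane(n,uv,z):
    o,d=ray(n,uv);return o+d*(z-o[2])/d[2]
def tri(a,b):
    (o1,d1),(o2,d2)=ray("top",a),ray("side",b)
    t=np.linalg.lstsq(np.c_[d1,-d2],o2-o1,rcond=None)[0]
    p,q=o1+t[0]*d1,o2+t[1]*d2
    return (p+q)/2,np.linalg.norm(p-q)
HUE={'red':(0,8),'yellow':(22,32),'green':(50,80),'blue':(105,122),'purple':(128,150)}
def blobs(im,col,amin=40):
    hsv=cv2.cvtColor(im,cv2.COLOR_RGB2HSV);lo,hi=HUE[col]
    m=cv2.inRange(hsv,(lo,140,45),(hi,255,255))
    if col=='red': m|=cv2.inRange(hsv,(174,140,45),(180,255,255))
    out=[]
    for c in cv2.findContours(m,cv2.RETR_EXTERNAL,cv2.CHAIN_APPROX_NONE)[0]:
        h=cv2.convexHull(c);M=cv2.moments(h)
        if M['m00']>amin: out.append((M['m00'],M['m10']/M['m00'],M['m01']/M['m00']))
    return sorted(out,reverse=True)
E
python3 - <<'E'
from h import *
T=cv2.imread('pics/top0.png')[...,::-1].copy();S=cv2.imread('pics/side0.png')[...,::-1].copy()
for n in('top','side'):print(n,ray(n,(320,240))[0].round(3))
for c in HUE:
    print(c,[np.round(b).astype(int).tolist() for b in blobs(T,c)[:5]],[np.round(b).astype(int).tolist() for b in blobs(S,c)[:5]])
x=T[270:340,175:395];cv2.imwrite('pics/c1.png',cv2.resize(x,None,fx=3.6,fy=3.6,interpolation=cv2.INTER_CUBIC)[...,::-1])
E
```

```text
top [ 0.405 -0.036  0.936]
side [0.382 0.483 0.455]
red [[611, 309, 195], [278, 312, 230]] [[828, 234, 202], [324, 268, 250]]
yellow [[615, 219, 199], [286, 229, 232]] [[1350, 183, 275], [587, 226, 328]]
green [[568, 264, 198], [253, 271, 231]] [[944, 213, 235], [376, 249, 285]]
blue [[4751, 304, 87], [581, 355, 195], [266, 355, 230], [220, 50, 238]] [[7010, 97, 222], [582, 255, 175], [224, 284, 220], [76, 83, 477]]
purple [[184, 193, 207], [102, 190, 302]] [[652, 319, 378], [652, 165, 347]]
```

View pics/c1.png

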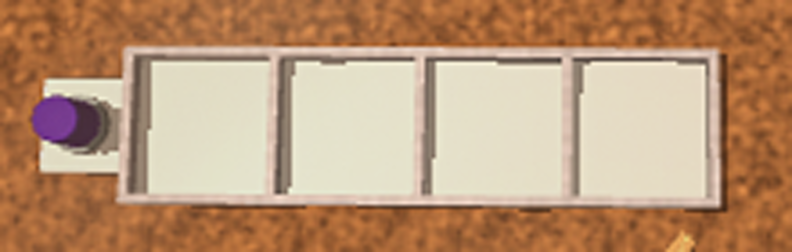

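Crop of the sampling rack: four empty compartments with the post at the left. Wall-top outer corners are near crop (125,47), (719,50), (719,207), (118,202), and the divider tops are at u≈274, 421, 568.

Run:
```python
from h import *
T=cv2.imread('pics/top0.png')[...,::-1].copy();S=cv2.imread('pics/side0.png')[...,::-1].copy()
i={'blue':1}
for c in ['yellow','green','red','blue']:
    a,b=blobs(T,c),blobs(S,c);k=i.get(c,0)
    p,e=tri(a[k][1:],b[k][1:]);q,e2=tri(a[k+1][1:],b[k+1][1:])
    print(c,'lid',p.round(4),round(e,4),'tab',q.round(4),round(e2,4))
a,b=blobs(T,'purple'),blobs(S,'purple')
print('inc post',tri(a[0][1:],b[1][1:])); print('samp post',tri(a[1][1:],b[0][1:]))
P=[plane('top',(175+u/3.6,270+v/3.6),.024)[:2] for u,v in [(125,47),(719,50),(719,204),(118,202)]]
print(np.round(P,4),'mean',np.mean(P,0).round(4))
D=[plane('top',(175+u/3.6,270+126/3.6),.024)[:2] for u in (274,421,568)];print(np.round(D,4))
hsv=cv2.cvtColor(T,cv2.COLOR_RGB2HSV);m=cv2.inRange(hsv,(0,0,100),(180,75,255));m[:275]=0;m[335:]=0;m[:,:200]=0;m[:,385:]=0
m=cv2.morphologyEx(m,cv2.MORPH_CLOSE,np.ones((5,5)));m=cv2.morphologyEx(m,cv2.MORPH_OPEN,np.ones((25,25)))
c=max(cv2.findContours(m,0,1)[0],key=cv2.contourArea);r=cv2.minAreaRect(c);print(r,plane('top',r[0],.024))
pt=cv2.boxPoints(r);print(np.array([plane('top',p,.024)[:2] for p in pt]).round(4))
```

```text
yellow lid [0.6412 0.1636 0.0971] 0.0009 tab [0.5986 0.161  0.0128] 0.0009
green lid [0.6424 0.0835 0.0973] 0.0017 tab [0.6003 0.0807 0.0131] 0.0011
red lid [0.6482 0.0038 0.0978] 0.0011 tab [6.022e-01 4.000e-04 1.370e-02] 0.0013
blue lid [ 0.6487 -0.0773  0.0967] 0.0014 tab [ 0.6042 -0.081   0.0129] 0.0015
inc post (array([0.6417645 , 0.22675292, 0.04063932]), np.float64(0.0006463007618015019))
samp post (array([0.4593498 , 0.22077315, 0.04587351]), np.float64(0.003452025549817685))
[[ 0.499   0.1917]
 [ 0.4995 -0.1171]
 [ 0.4209 -0.1162]
 [ 0.4193  0.1913]] mean [0.4597 0.0374]
[[ 0.4587  0.1124]
 [ 0.4592  0.0365]
 [ 0.4598 -0.0391]]
((288.5, 305.0), (44.0, 171.0), 90.0) [0.45917994 0.04292949 0.024     ]
[[ 0.499   0.2043]
 [ 0.5011 -0.1157]
 [ 0.4203 -0.1149]
 [ 0.4176  0.2001]]
```

```bash
cat >> h.py <<'E'
# desired orientation: tool x down, tool y along +-world x
def rows(target,sign=None,jaw=None):
    s=bot.get_state();R=Rn.from_rotvec(s['ee_rot']).as_matrix()
    best=None
    for sg in ((1,-1) if sign is None else (sign,)):
        x=np.array([0,0,-1.]);y=np.array([sg,0,0.]);W=np.c_[x,y,np.cross(x,y)]
        rv=Rn.from_matrix(R.T@W).as_rotvec()
        if best is None or np.linalg.norm(rv)<np.linalg.norm(best[0]):best=(rv,sg)
    d=R.T@(np.array(target)-s['position'])
    return d/0.1,best[0]/np.pi,best[1],s
E
python3 - <<'E'
from h import *
s=bot.get_state();print(Rn.from_rotvec(s['ee_rot']).as_matrix().round(3))
for g in(1,-1):
    d,r,sg,s=rows((.641,.1636,.22),g);print(d.round(3),r.round(4),sg)
E
```

```text
[[-0.001  0.27  -0.963]
 [ 0.002 -0.963 -0.27 ]
 [-1.    -0.002  0.   ]]
[ 0.304 -6.342 -6.614] [-4.131e-01 -3.000e-04  5.000e-04] 1
[ 0.304 -6.342 -6.614] [5.869e-01 5.000e-04 3.000e-04] -1
```

Call:
send_rows(
  moves=[0,-0.35,-0.35,-0.04,0,0,0,-0.7,-0.7,-0.08,0,0,0,-1,-1,-0.12,0,0,0,-1,-1,-0.138,0,0],
  hand=1,
)

```text
time_s: 0.43
position: [0.2484, -0.4971, 0.2497]
ee_rot: [1.808, 0.681, -1.802]
wrist_force: [0.6, -0.2, -0.4]
finger_gap: 0.0852
```

```bash
python3 -c "
from h import *
s=bot.get_state();print(s['qpos'].round(3),s['position'].round(3),s['time_s'])"
```

```text
[ 1.105  0.234 -0.086  1.761  0.018  1.15   0.161] [ 0.248 -0.497  0.25 ] 0.4333
```

Call:
send_rows(
  moves=[0,-0.13,-0.33,-0.035,0,0,0,-0.27,-0.7,-0.07,0,0,0,-0.4,-1,-0.11,0,0,0,-0.4,-1,-0.138,0,0],
)

```text
time_s: 0.77
position: [0.2988, -0.4004, 0.2501]
ee_rot: [1.511, 0.986, -1.506]
wrist_force: [0.5, 0.3, -0.2]
finger_gap: 0.0856
```

Call:
send_rows(
  moves=[0,0.15,-0.33,-0.035,0,0,0,0.3,-0.7,-0.07,0,0,0,0.43,-0.97,-0.11,0,0,0,0.43,-0.97,-0.138,0,0],
)

```text
time_s: 1.1
position: [0.3798, -0.3312, 0.2504]
ee_rot: [1.199, 1.218, -1.191]
wrist_force: [0.2, -0.1, 0.8]
finger_gap: 0.0853
```

Call:
send_rows(
  moves=[0,0.3,-0.3,0,0,0,0,0.6,-0.6,0,0,0,0,0.9,-0.9,0,0,0,0,1,-1,0,0,0],
)

```text
time_s: 1.43
position: [0.4778, -0.231, 0.2504]
ee_rot: [1.205, 1.214, -1.198]
wrist_force: [-0.4, 0.3, -0.1]
finger_gap: 0.0853
```

Call:
send_rows(
  moves=[0,0.3,-0.3,0,0,0,0,0.6,-0.6,0,0,0,0,0.9,-0.9,0,0,0,0,1,-1,0,0,0],
)

```text
time_s: 1.77
position: [0.577, -0.13, 0.2501]
ee_rot: [1.206, 1.215, -1.198]
wrist_force: [1.6, 1.3, 0.5]
finger_gap: 0.0854
```

Call:
send_rows(
  moves=[0,0.2,-0.3,0,0,0,0,0.4,-0.6,0,0,0,0,0.6,-0.9,0,0,0,0,0.67,-1,0,0,0],
)

```text
time_s: 2.1
position: [0.642, -0.0293, 0.2498]
ee_rot: [1.206, 1.217, -1.199]
wrist_force: [-0.0, 0.2, -0.5]
finger_gap: 0.0852
```

```bash
python3 -c "
from h import *
d,r,g,s=rows((.6412,.1636,.22),1);print(d.round(3),r.round(4),s['qpos'].round(3),s['position'].round(3),s['time_s'])"
```

```text
[ 0.308  0.01  -1.928] [ 0.0032 -0.0016 -0.0003] [ 0.356  0.422 -0.511  1.544  0.209  1.23  -0.178] [ 0.642 -0.029  0.25 ] 2.1
```

Call:
send_rows(
  moves=[0.1,0,-0.32,0,0,0,0.2,0,-0.65,0,0,0,0.3,0,-0.93,0,0,0],
)

```text
time_s: 2.35
position: [0.6398, 0.0582, 0.2195]
ee_rot: [1.207, 1.211, -1.207]
wrist_force: [-0.2, 1.4, 0.4]
finger_gap: 0.0856
```

Call:
send_rows(
  moves=[0,0,-0.35,0,0,0,0,0,-0.7,0,0,0,0,0,-1,0,0,0,0,0,-1,0,0,0],
)

```text
time_s: 2.68
position: [0.6375, 0.1661, 0.2202]
ee_rot: [1.203, 1.221, -1.197]
wrist_force: [-0.9, 1.8, 0.6]
finger_gap: 0.0851
```

```bash
python3 -c "
from h import *
d,r,g,s=rows((.6412,.1636,.097),1);print(d.round(3),r.round(4),s['position'].round(4),s['time_s'])"
```

```text
[1.231 0.038 0.033] [ 0.0044 -0.002   0.0004] [0.6375 0.1661 0.2202] 2.6833
```

Call:
send_rows(
  moves=[0.25,0.03,0.02,0,0,0,0.5,0.03,0.02,0,0,0,0.75,0.03,0.02,0,0,0,0.95,0.03,0.02,0,0,0,1,0.03,0.02,0,0,0],
)

```text
time_s: 3.1
position: [0.6402, 0.1525, 0.1158]
ee_rot: [1.202, 1.214, -1.214]
wrist_force: [-0.6, -0.2, -0.9]
finger_gap: 0.0854
```

Call:
send_rows(
  moves=[0.1,0,0,0,0,0,0.2,0,0,0,0,0,0.23,0,0,0,0,0,0.23,0,0,0,0,0],
)

```text
time_s: 3.43
position: [0.6427, 0.1543, 0.0969]
ee_rot: [1.207, 1.211, -1.208]
wrist_force: [-0.2, 0.1, 0.4]
finger_gap: 0.0858
```

```bash
python3 -c "
from h import *
d,r,g,s=rows((.6412,.1636,.097),1);print(d.round(3),r.round(4),s['position'].round(4),s['wrist_force'],s['time_s'])
cv2.imwrite('pics/t1.png',np.vstack([optics.grab_frame('top')[150:270,140:420],optics.grab_frame('side')[140:400,80:360]])[...,::-1])
"
```

```text
[-0.001 -0.015 -0.093] [0.0008 0.0001 0.0002] [0.6427 0.1543 0.0969] [-0.16379397  0.08387039  0.39834174] 3.4333
```

View pics/t1.png

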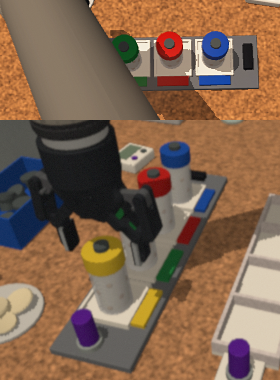

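Side view: the fingers straddle a spot just behind the yellow lid (full frame about (180,390)). I'll check where the TCP projects compared with the lid.

```bash
cat >> h.py <<'E'
def proj(n,p):
    c=optics.camera_info(n);q=np.array(c['view'])@np.r_[p,1]
    return np.array([c['cx']-c['fx']*q[0]/q[2], c['cy']+c['fy']*q[1]/q[2]])
def lid(col):
    return blobs(optics.grab_frame('side'),col)
E
python3 -c "
from h import *
s=bot.get_state()
print(proj('side',s['position']),proj('side',(.6412,.1636,.097)),s['position'],lid('yellow'))
im=optics.grab_frame('wrist');cv2.imwrite('pics/w1.png',im[...,::-1])
V=optics.camera_info('wrist');print(V['fx'],V['cx'],V['cy'],np.round(V['view'],3))
"
```

```text
[184.44052956 269.57452252] [182.52346613 275.48200603] [0.64342035 0.15468787 0.09804046] [(1336.0, 182.812125748503, 275.6379740518962), (587.5, 226.3024113475177, 327.9304964539007)]
371.64829954431775 317.0153654540843 241.1608137454827 [[ 1.     0.002  0.002 -0.645]
 [-0.001  0.962 -0.274 -0.154]
 [-0.003  0.274  0.962 -0.274]
 [ 0.     0.     0.     1.   ]]
```

View pics/w1.png

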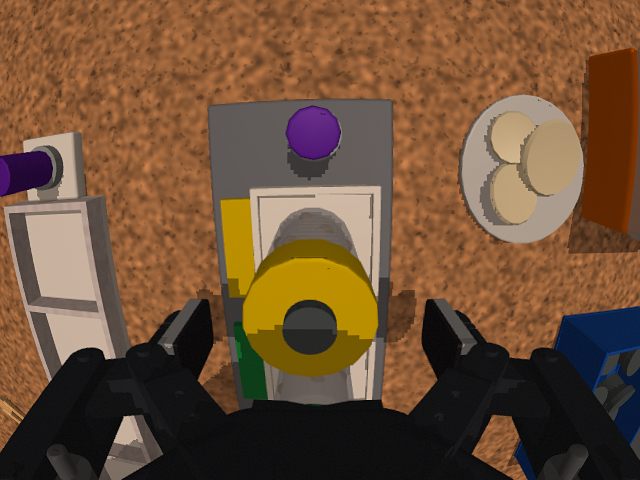

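Wrist view: the yellow lid, centre (310,325), sits between the open fingers, whose midpoint is at column 318. It's about 2 mm toward −x and 9 mm toward +y of the TCP, so I'll correct that and then close.

Call:
send_rows(
  moves=[0,-0.01,-0.05,0,0,0,0,-0.02,-0.09,0,0,0,0,-0.02,-0.09,0,0,0,0,-0.02,-0.09,0,0,0],
)

```text
time_s: 3.97
position: [0.6407, 0.1644, 0.0975]
ee_rot: [1.207, 1.211, -1.206]
wrist_force: [-0.3, -0.8, 0.1]
finger_gap: 0.0857
```

Call:
send_rows(
  moves=[0,0,0,0,0,0,0,0,0,0,0,0,0,0,0,0,0,0,0,0,0,0,0,0,0,0,0,0,0,0],
  hand=0,
  force=40,
)

```text
time_s: 4.38
position: [0.6412, 0.1634, 0.0975]
ee_rot: [1.208, 1.21, -1.207]
wrist_force: [1.0, -0.2, 1.1]
finger_gap: 0.0473
```

Call:
send_rows(
  moves=[0,0,0,0,0,0,0,0,0,0,0,0,0,0,0,0,0,0,0,0,0,0,0,0],
)

```text
time_s: 4.72
position: [0.6412, 0.1634, 0.0975]
ee_rot: [1.208, 1.21, -1.207]
wrist_force: [0.8, 1.0, 1.6]
finger_gap: 0.047
```

Call:
send_rows(
  moves=[-0.05,0,0,0,0,0,-0.2,0,0,0,0,0,-0.4,0,0,0,0,0,-0.6,0,0,0,0,0,-0.7,0,0,0,0,0],
)

```text
time_s: 5.13
position: [0.6413, 0.164, 0.1694]
ee_rot: [1.209, 1.21, -1.205]
wrist_force: [0.5, 1.3, -1.4]
finger_gap: 0.0472
```

Call:
send_rows(
  moves=[0,-0.15,0,0,0,0,0,-0.35,0,0,0,0,0,-0.6,0,0,0,0,0,-0.8,0,0,0,0,0,-1,0,0,0,0],
)

```text
time_s: 5.55
position: [0.5389, 0.163, 0.1666]
ee_rot: [1.206, 1.211, -1.209]
wrist_force: [0.0, -0.2, -2.1]
finger_gap: 0.0467
```

Call:
send_rows(
  moves=[0,-0.2,0.1,0,0,0,0,-0.4,0.25,0,0,0,0,-0.6,0.4,0,0,0,0,-0.75,0.55,0,0,0,0,-0.815,0.75,0,0,0],
)

```text
time_s: 5.97
position: [0.4563, 0.0883, 0.1666]
ee_rot: [1.203, 1.213, -1.208]
wrist_force: [0.5, -0.0, -2.1]
finger_gap: 0.0466
```

Call:
send_rows(
  moves=[0,0,0.2,0,0,0,0,0,0.4,0,0,0,0,0,0.6,0,0,0,0,0,0.8,0,0,0,0,0,0.95,0,0,0],
)

```text
time_s: 6.38
position: [0.4589, -0.0088, 0.1669]
ee_rot: [1.207, 1.21, -1.209]
wrist_force: [-0.1, -0.2, -2.2]
finger_gap: 0.0473
```

Call:
send_rows(
  moves=[0,0,0.15,0,0,0,0,0,0.3,0,0,0,0,0,0.45,0,0,0,0,0,0.6,0,0,0,0,0,0.7,0,0,0],
)

```text
time_s: 6.8
position: [0.4592, -0.0784, 0.1669]
ee_rot: [1.207, 1.21, -1.209]
wrist_force: [-0.0, -0.4, -1.6]
finger_gap: 0.0467
```

Call:
send_rows(
  moves=[0,0,0,0,0,0,0,0,0,0,0,0,0,0,0,0,0,0],
)

```text
time_s: 7.05
position: [0.4599, -0.0758, 0.1672]
ee_rot: [1.207, 1.212, -1.206]
wrist_force: [0.8, -0.1, -1.4]
finger_gap: 0.0468
```

```bash
python3 -c "
from h import *
d,r,g,s=rows((.4597,-.077,.0885),1);print(d.round(3),r.round(4),s['position'].round(4),s['wrist_force'],s['finger_gap'],s['time_s'])
cv2.imwrite('pics/t2.png',np.hstack([optics.grab_frame('wrist')[:,:480],optics.grab_frame('side')[140:440,80:400].repeat(1,0)[:300].copy() if 0 else cv2.resize(optics.grab_frame('side'),(320,480))])[...,::-1])
"
```

```text
[ 0.787 -0.002  0.012] [ 0.0012 -0.0002  0.0001] [ 0.4599 -0.0758  0.1672] [ 0.83312807 -0.10668245 -1.41237224] 0.04683257677468721 7.05
```

View pics/t2.png

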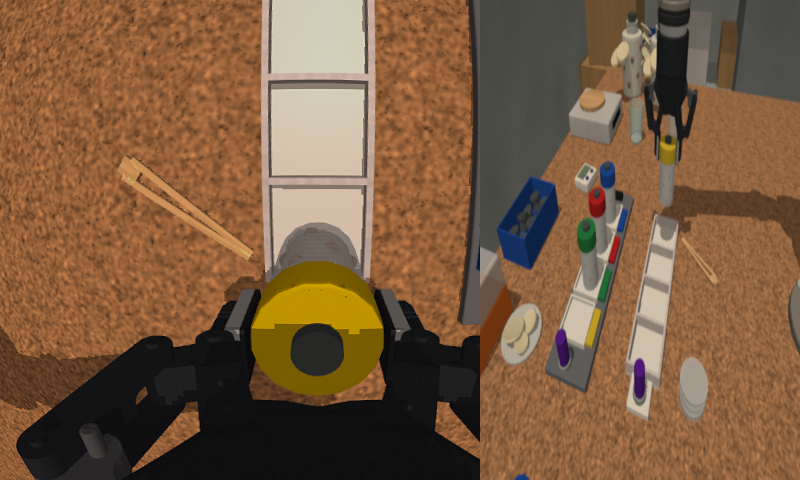

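Yellow is held upright by the lid at wrist pixel (317,345), lined up with the rack columns (263–375) over the end compartment. Lowering it now.

Call:
send_rows(
  moves=[0.1,0,0.01,0,0,0,0.25,0,0.01,0,0,0,0.4,0,0.01,0,0,0,0.55,0,0.01,0,0,0,0.65,0,0.01,0,0,0],
)

```text
time_s: 7.57
position: [0.459, -0.0774, 0.1004]
ee_rot: [1.206, 1.213, -1.208]
wrist_force: [-0.7, 0.1, -1.9]
finger_gap: 0.0468
```

Call:
send_rows(
  moves=[0.03,0,0,0,0,0,0.06,0,0,0,0,0,0.09,0,0,0,0,0,0.11,0,0,0,0,0,0.12,0,0,0,0,0],
)

```text
time_s: 7.98
position: [0.4604, -0.078, 0.0905]
ee_rot: [1.207, 1.21, -1.207]
wrist_force: [0.7, 0.1, -2.9]
finger_gap: 0.0472
```

Call:
send_rows(
  moves=[0.005,0,0,0,0,0,0.01,0,0,0,0,0,0.015,0,0,0,0,0],
)

```text
time_s: 8.23
position: [0.4603, -0.0781, 0.0891]
ee_rot: [1.207, 1.21, -1.207]
wrist_force: [0.1, 0.4, -2.6]
finger_gap: 0.0472
```

Call:
send_rows(
  moves=[0.005,0,0,0,0,0,0.01,0,0,0,0,0,0.01,0,0,0,0,0],
)

```text
time_s: 8.48
position: [0.46, -0.078, 0.0878]
ee_rot: [1.207, 1.21, -1.207]
wrist_force: [0.5, 1.2, -2.4]
finger_gap: 0.0473
```

Call:
send_rows(
  moves=[0.005,0,0,0,0,0,0.01,0,0,0,0,0,0.01,0,0,0,0,0],
)

```text
time_s: 8.73
position: [0.4602, -0.078, 0.0873]
ee_rot: [1.207, 1.21, -1.207]
wrist_force: [-1.3, -0.2, 4.7]
finger_gap: 0.0468
```

Call:
send_rows(
  moves=[0,0,0,0,0,0,0,0,0,0,0,0,0,0,0,0,0,0,0,0,0,0,0,0,0,0,0,0,0,0],
  hand=1,
)

```text
time_s: 9.15
position: [0.46, -0.078, 0.0868]
ee_rot: [1.207, 1.21, -1.207]
wrist_force: [-0.7, 0.3, -0.4]
finger_gap: 0.0858
```

Call:
send_rows(
  moves=[-0.1,0,0,0,0,0,-0.25,0,0,0,0,0,-0.45,0,0,0,0,0,-0.65,0,0,0,0,0,-0.8,0,0,0,0,0],
)

```text
time_s: 9.57
position: [0.4607, -0.0779, 0.169]
ee_rot: [1.208, 1.209, -1.206]
wrist_force: [0.5, -0.4, -0.4]
finger_gap: 0.0852
```

Call:
send_rows(
  moves=[0,0.25,-0.2,0,0,0,0,0.5,-0.4,0,0,0,0,0.75,-0.6,0,0,0,0,0.95,-0.8,0,0,0],
)

```text
time_s: 9.9
position: [0.5567, 0.003, 0.168]
ee_rot: [1.209, 1.208, -1.206]
wrist_force: [0.8, -0.5, 0.6]
finger_gap: 0.0855
```

Call:
send_rows(
  moves=[0,0.25,-0.2,0,0,0,0,0.5,-0.4,0,0,0,0,0.75,-0.6,0,0,0,0,0.87,-0.8,0,0,0,0,0.87,-0.8,0,0,0],
)

```text
time_s: 10.32
position: [0.6436, 0.089, 0.1676]
ee_rot: [1.208, 1.215, -1.198]
wrist_force: [-1.1, 1.8, 0.3]
finger_gap: 0.0854
```

Call:
send_rows(
  moves=[0,0,0,0,0,0,0,0,0,0,0,0,0,0,0,0,0,0],
)

```text
time_s: 10.57
position: [0.6411, 0.0807, 0.1669]
ee_rot: [1.207, 1.209, -1.21]
wrist_force: [-0.8, 0.2, 0.4]
finger_gap: 0.085
```

```bash
python3 -c "
from h import *
d,r,g,s=rows((.6424,.0835,.0973),1);print(d.round(3),r.round(4),s['position'].round(4),s['wrist_force'],s['finger_gap'],s['time_s'])
im=optics.grab_frame('side');print([b for c in('green','yellow') for b in blobs(im,c)])
cv2.imwrite('pics/t3.png',np.hstack([cv2.resize(optics.grab_frame('wrist'),(400,300)),cv2.resize(im,(400,300))])[...,::-1])
"
```

```text
[ 0.696  0.014 -0.029] [0.0003 0.0005 0.0002] [0.6411 0.0807 0.1669] [-0.75742399  0.2060358   0.40928052] 0.0849578705005337 10.5667
[(924.5, 212.82080403821882, 235.32792500450694), (361.0, 249.20590951061862, 285.14958448753464), (705.0, 371.6115839243499, 197.08912529550824), (593.5, 226.2294299354114, 328.0887391182252)]
```

View pics/t3.png

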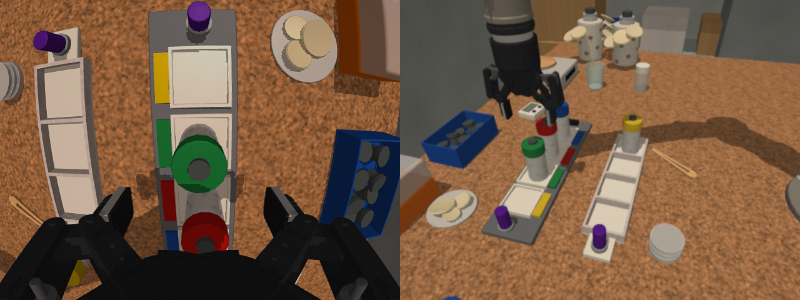

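Yellow stands upright in the far compartment (side view ~(632,130) of the montage), and green is straight ahead under the open gripper. Next: green.

Call:
send_rows(
  moves=[0.15,0.01,-0.03,0,0,0,0.35,0.01,-0.03,0,0,0,0.5,0.01,-0.03,0,0,0,0.65,0.01,-0.03,0,0,0,0.7,0.01,-0.03,0,0,0],
)

```text
time_s: 11.08
position: [0.6408, 0.084, 0.0946]
ee_rot: [1.205, 1.212, -1.212]
wrist_force: [-0.8, -0.7, 0.4]
finger_gap: 0.0858
```

Call:
send_rows(
  moves=[0,0,0,0,0,0,0,0,0,0,0,0,0,0,0,0,0,0],
)

```text
time_s: 11.33
position: [0.6433, 0.0854, 0.098]
ee_rot: [1.209, 1.209, -1.206]
wrist_force: [0.6, -0.1, -0.2]
finger_gap: 0.0858
```

Call:
send_rows(
  moves=[0,0,0.01,0,0,0,0,0,0.01,0,0,0,0,0,0.01,0,0,0,0,0,0.01,0,0,0,0,0,0.01,0,0,0],
  hand=0,
  force=40,
)

```text
time_s: 11.75
position: [0.6428, 0.0845, 0.0976]
ee_rot: [1.207, 1.21, -1.207]
wrist_force: [-2.5, -0.4, 4.6]
finger_gap: 0.0468
```

Call:
send_rows(
  moves=[0,0,0,0,0,0,0,0,0,0,0,0,0,0,0,0,0,0],
)

```text
time_s: 12.0
position: [0.6428, 0.0846, 0.0976]
ee_rot: [1.207, 1.21, -1.207]
wrist_force: [-2.3, -1.2, 5.6]
finger_gap: 0.0473
```

Call:
send_rows(
  moves=[-0.05,0,0,0,0,0,-0.2,0,0,0,0,0,-0.4,0,0,0,0,0,-0.6,0,0,0,0,0,-0.7,0,0,0,0,0],
)

```text
time_s: 12.42
position: [0.6434, 0.0848, 0.1686]
ee_rot: [1.209, 1.209, -1.205]
wrist_force: [0.8, 0.6, -1.8]
finger_gap: 0.0468
```

Call:
send_rows(
  moves=[0,-0.15,0,0,0,0,0,-0.35,0.1,0,0,0,0,-0.6,0.2,0,0,0,0,-0.8,0.3,0,0,0,0,-1,0.4,0,0,0],
)

```text
time_s: 12.83
position: [0.5409, 0.0438, 0.1659]
ee_rot: [1.206, 1.212, -1.208]
wrist_force: [-0.1, 0.4, -2.0]
finger_gap: 0.0467
```

Call:
send_rows(
  moves=[0,-0.2,0.1,0,0,0,0,-0.4,0.2,0,0,0,0,-0.6,0.3,0,0,0,0,-0.75,0.4,0,0,0,0,-0.83,0.45,0,0,0],
)

```text
time_s: 13.25
position: [0.4571, -0.0025, 0.1659]
ee_rot: [1.206, 1.211, -1.211]
wrist_force: [0.1, 0.4, -2.0]
finger_gap: 0.0469
```

Call:
send_rows(
  moves=[0,0,0,0,0,0,0,0,0,0,0,0,0,0,0,0,0,0],
)

```text
time_s: 13.5
position: [0.4611, -0.0002, 0.167]
ee_rot: [1.208, 1.21, -1.205]
wrist_force: [0.1, 0.3, -1.9]
finger_gap: 0.047
```

Call:
send_rows(
  moves=[0.1,-0.01,0.01,0,0,0,0.25,-0.01,0.01,0,0,0,0.4,-0.01,0.01,0,0,0,0.55,-0.01,0.01,0,0,0,0.65,-0.01,0.01,0,0,0],
)

```text
time_s: 13.92
position: [0.4585, -0.0014, 0.0998]
ee_rot: [1.206, 1.213, -1.208]
wrist_force: [-0.5, -0.4, -1.9]
finger_gap: 0.0469
```

Call:
send_rows(
  moves=[0.03,0,0,0,0,0,0.06,0,0,0,0,0,0.09,0,0,0,0,0,0.11,0,0,0,0,0,0.12,0,0,0,0,0],
)

```text
time_s: 14.33
position: [0.4592, -0.002, 0.09]
ee_rot: [1.208, 1.21, -1.207]
wrist_force: [-0.2, -1.3, -1.7]
finger_gap: 0.0468
```

Call:
send_rows(
  moves=[0.005,0,0,0,0,0,0.01,0,0,0,0,0,0.015,0,0,0,0,0,0.015,0,0,0,0,0],
)

```text
time_s: 14.67
position: [0.4589, -0.002, 0.0884]
ee_rot: [1.207, 1.21, -1.207]
wrist_force: [-0.3, 0.0, -2.4]
finger_gap: 0.0469
```

Call:
send_rows(
  moves=[0.005,0,0,0,0,0,0.01,0,0,0,0,0,0.01,0,0,0,0,0],
)

```text
time_s: 14.92
position: [0.459, -0.002, 0.0875]
ee_rot: [1.207, 1.21, -1.207]
wrist_force: [-1.0, 0.1, 0.7]
finger_gap: 0.0472
```

Call:
send_rows(
  moves=[0.004,0,0,0,0,0,0.004,0,0,0,0,0],
)

```text
time_s: 15.08
position: [0.459, -0.002, 0.0875]
ee_rot: [1.207, 1.21, -1.207]
wrist_force: [-2.6, -0.2, 5.4]
finger_gap: 0.0466
```

Call:
send_rows(
  moves=[0,0,0,0,0,0,0,0,0,0,0,0,0,0,0,0,0,0,0,0,0,0,0,0,0,0,0,0,0,0],
  hand=1,
)

```text
time_s: 15.5
position: [0.4589, -0.002, 0.0868]
ee_rot: [1.207, 1.21, -1.207]
wrist_force: [0.2, 0.5, 1.0]
finger_gap: 0.0854
```

Call:
send_rows(
  moves=[-0.1,0,0,0,0,0,-0.25,0,0,0,0,0,-0.45,0,0,0,0,0,-0.65,0,0,0,0,0,-0.8,0,0,0,0,0],
)

```text
time_s: 15.92
position: [0.4594, -0.0018, 0.1691]
ee_rot: [1.208, 1.209, -1.206]
wrist_force: [1.0, 0.8, 0.5]
finger_gap: 0.0856
```

Call:
send_rows(
  moves=[0,0.25,0,0,0,0,0,0.5,-0.02,0,0,0,0,0.75,-0.04,0,0,0,0,0.95,-0.06,0,0,0],
)

```text
time_s: 16.25
position: [0.5557, 0.0042, 0.168]
ee_rot: [1.209, 1.209, -1.206]
wrist_force: [-0.4, 0.7, 0.5]
finger_gap: 0.0858
```

Call:
send_rows(
  moves=[0,0.25,0,0,0,0,0,0.5,0,0,0,0,0,0.75,0,0,0,0,0,0.94,0,0,0,0,0,0.94,0,0,0,0],
)

```text
time_s: 16.67
position: [0.6513, 0.0046, 0.1674]
ee_rot: [1.21, 1.209, -1.205]
wrist_force: [-0.1, 0.1, -0.6]
finger_gap: 0.0855
```

Call:
send_rows(
  moves=[0,0,0,0,0,0,0,0,0,0,0,0,0,0,0,0,0,0],
)

```text
time_s: 16.92
position: [0.6468, 0.0045, 0.1671]
ee_rot: [1.206, 1.211, -1.208]
wrist_force: [-2.1, 0.6, -0.9]
finger_gap: 0.0853
```

```bash
python3 -c "
from h import *
d,r,g,s=rows((.6482,.0038,.0973),1);print(d.round(3),r.round(4),s['position'].round(4),s['wrist_force'],s['finger_gap'],s['time_s'])
im=optics.grab_frame('side')
cv2.imwrite('pics/t4.png',np.hstack([cv2.resize(optics.grab_frame('wrist'),(400,300)),cv2.resize(im,(400,300))])[...,::-1])
"
```

```text
[0.698 0.014 0.007] [0.001  0.0001 0.0002] [0.6468 0.0045 0.1671] [-2.07685603  0.58802492 -0.91490034] 0.085286271299035 16.9167
```

View pics/t4.png

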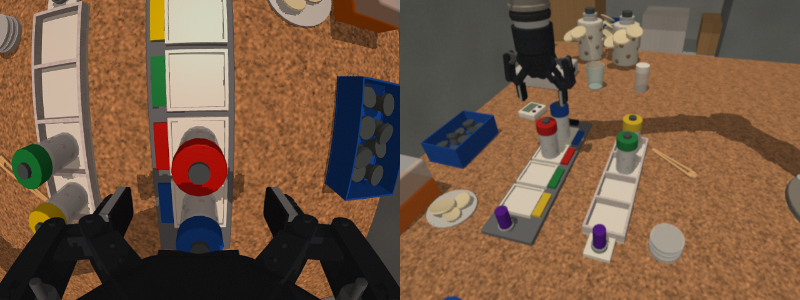

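Green and yellow both stand upright in their compartments, and red is centred ahead of the gripper. Next: red.

Call:
send_rows(
  moves=[0.15,0,0,0,0,0,0.35,0,0,0,0,0,0.5,0,0,0,0,0,0.65,0,0,0,0,0,0.7,0,0,0,0,0],
)

```text
time_s: 17.43
position: [0.6457, 0.0041, 0.0947]
ee_rot: [1.205, 1.213, -1.21]
wrist_force: [-0.8, -0.4, -0.4]
finger_gap: 0.0857
```

Call:
send_rows(
  moves=[0,0,0,0,0,0,0,0,0,0,0,0,0,0,0,0,0,0],
)

```text
time_s: 17.68
position: [0.6485, 0.0046, 0.0982]
ee_rot: [1.208, 1.209, -1.206]
wrist_force: [0.6, -0.6, 0.1]
finger_gap: 0.0854
```

Call:
send_rows(
  moves=[0,0,0,0,0,0,0,0,0,0,0,0,0,0,0,0,0,0,0,0,0,0,0,0,0,0,0,0,0,0],
  hand=0,
  force=40,
)

```text
time_s: 18.1
position: [0.6481, 0.0045, 0.0977]
ee_rot: [1.207, 1.21, -1.207]
wrist_force: [-0.9, 0.4, 4.0]
finger_gap: 0.0468
```

Call:
send_rows(
  moves=[0,0,0,0,0,0,0,0,0,0,0,0,0,0,0,0,0,0],
)

```text
time_s: 18.35
position: [0.6481, 0.0045, 0.0977]
ee_rot: [1.207, 1.21, -1.207]
wrist_force: [-1.6, 0.1, 5.1]
finger_gap: 0.047
```

Call:
send_rows(
  moves=[-0.05,0,0,0,0,0,-0.2,0,0,0,0,0,-0.4,0,0,0,0,0,-0.6,0,0,0,0,0,-0.7,0,0,0,0,0],
)

```text
time_s: 18.77
position: [0.6486, 0.0047, 0.1687]
ee_rot: [1.208, 1.209, -1.205]
wrist_force: [0.5, -0.2, -2.7]
finger_gap: 0.0471
```

Call:
send_rows(
  moves=[0,-0.15,-0.05,0,0,0,0,-0.35,-0.1,0,0,0,0,-0.6,-0.2,0,0,0,0,-0.8,-0.3,0,0,0,0,-1,-0.4,0,0,0],
)

```text
time_s: 19.18
position: [0.5459, 0.0443, 0.166]
ee_rot: [1.206, 1.211, -1.209]
wrist_force: [0.2, 1.3, -1.7]
finger_gap: 0.047
```

Call:
send_rows(
  moves=[0,-0.2,-0.1,0,0,0,0,-0.4,-0.15,0,0,0,0,-0.6,-0.2,0,0,0,0,-0.8,-0.28,0,0,0,0,-0.88,-0.31,0,0,0],
)

```text
time_s: 19.6
position: [0.4562, 0.0757, 0.166]
ee_rot: [1.204, 1.213, -1.209]
wrist_force: [-0.8, -0.3, -2.4]
finger_gap: 0.0471
```

Call:
send_rows(
  moves=[0,0,0,0,0,0,0,0,0,0,0,0,0,0,0,0,0,0],
)

```text
time_s: 19.85
position: [0.461, 0.0746, 0.1671]
ee_rot: [1.209, 1.209, -1.207]
wrist_force: [0.6, 0.2, -2.8]
finger_gap: 0.0469
```

Call:
send_rows(
  moves=[0.1,-0.01,0,0,0,0,0.25,-0.01,0,0,0,0,0.4,-0.01,0,0,0,0,0.55,-0.01,0,0,0,0,0.65,-0.01,0,0,0,0],
)

```text
time_s: 20.27
position: [0.4583, 0.0745, 0.0998]
ee_rot: [1.207, 1.212, -1.209]
wrist_force: [0.4, -0.9, -2.6]
finger_gap: 0.047
```

Call:
send_rows(
  moves=[0.03,0,0,0,0,0,0.06,0,0,0,0,0,0.09,0,0,0,0,0,0.11,0,0,0,0,0,0.12,0,0,0,0,0],
)

```text
time_s: 20.68
position: [0.459, 0.075, 0.0901]
ee_rot: [1.208, 1.21, -1.207]
wrist_force: [-0.3, -0.7, -2.3]
finger_gap: 0.0471
```

Call:
send_rows(
  moves=[0.005,0,0,0,0,0,0.01,0,0,0,0,0,0.015,0,0,0,0,0,0.015,0,0,0,0,0],
)

```text
time_s: 21.02
position: [0.4587, 0.075, 0.0885]
ee_rot: [1.207, 1.21, -1.207]
wrist_force: [-0.5, -0.8, -1.8]
finger_gap: 0.047
```

Call:
send_rows(
  moves=[0.005,0,0,0,0,0,0.01,0,0,0,0,0,0.01,0,0,0,0,0],
)

```text
time_s: 21.27
position: [0.4587, 0.0751, 0.0877]
ee_rot: [1.207, 1.21, -1.207]
wrist_force: [-1.4, -0.2, 0.4]
finger_gap: 0.0469
```

Call:
send_rows(
  moves=[0.004,0,0,0,0,0,0.004,0,0,0,0,0],
)

```text
time_s: 21.43
position: [0.4588, 0.0751, 0.0877]
ee_rot: [1.207, 1.21, -1.207]
wrist_force: [-2.4, -0.2, 4.8]
finger_gap: 0.047
```

Call:
send_rows(
  moves=[0,0,0,0,0,0,0,0,0,0,0,0,0,0,0,0,0,0,0,0,0,0,0,0,0,0,0,0,0,0],
  hand=1,
)

```text
time_s: 21.85
position: [0.4587, 0.075, 0.0869]
ee_rot: [1.207, 1.21, -1.207]
wrist_force: [-0.5, 0.9, 0.3]
finger_gap: 0.0855
```

Call:
send_rows(
  moves=[-0.1,0,0,0,0,0,-0.25,0,0,0,0,0,-0.45,0,0,0,0,0,-0.65,0,0,0,0,0,-0.8,0,0,0,0,0],
)

```text
time_s: 22.27
position: [0.4592, 0.0753, 0.1691]
ee_rot: [1.208, 1.209, -1.205]
wrist_force: [0.1, -0.2, -0.9]
finger_gap: 0.0854
```

Call:
send_rows(
  moves=[0,0.25,0.2,0,0,0,0,0.5,0.4,0,0,0,0,0.75,0.6,0,0,0,0,0.95,0.76,0,0,0],
)

```text
time_s: 22.6
position: [0.5557, -0.0027, 0.1681]
ee_rot: [1.209, 1.208, -1.207]
wrist_force: [0.9, 0.7, 0.3]
finger_gap: 0.0853
```

Call:
send_rows(
  moves=[0,0.25,0.2,0,0,0,0,0.5,0.4,0,0,0,0,0.75,0.6,0,0,0,0,0.95,0.76,0,0,0,0,0.95,0.76,0,0,0],
)

```text
time_s: 23.02
position: [0.6524, -0.0821, 0.1673]
ee_rot: [1.212, 1.203, -1.21]
wrist_force: [0.1, 0.2, 0.6]
finger_gap: 0.0851
```

Call:
send_rows(
  moves=[0,0,0,0,0,0,0,0,0,0,0,0,0,0,0,0,0,0],
)

```text
time_s: 23.27
position: [0.6482, -0.0749, 0.1673]
ee_rot: [1.206, 1.212, -1.206]
wrist_force: [0.6, -0.8, -0.4]
finger_gap: 0.0853
```

```bash
python3 -c "
from h import *
d,r,g,s=rows((.6487,-.0773,.0973),1);print(d.round(3),r.round(4),s['position'].round(4),s['wrist_force'],s['finger_gap'],s['time_s'])
im=optics.grab_frame('side')
cv2.imwrite('pics/t5.png',np.hstack([cv2.resize(optics.grab_frame('wrist'),(400,300)),cv2.resize(im,(400,300))])[...,::-1])
"
```

```text
[0.7   0.005 0.024] [ 0.0015 -0.0002  0.0002] [ 0.6482 -0.0749  0.1673] [ 0.59410856 -0.7746924  -0.42336727] 0.0853298657144717 23.2667
```

View pics/t5.png

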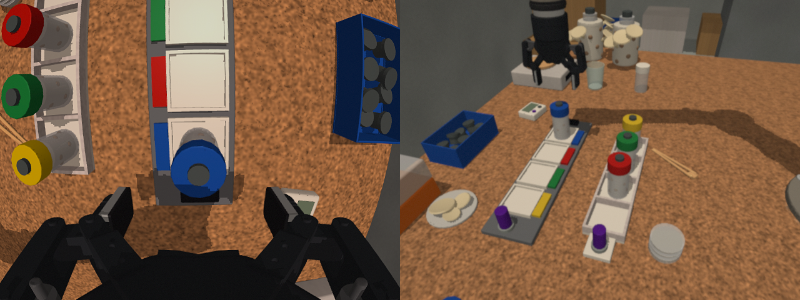

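Yellow, green and red stand in order with the compartment by the post empty, and blue is under the gripper. I'll carry blue along +y over the empty rack first, so it stays clear of the placed jars.

Call:
send_rows(
  moves=[0.15,0,0.01,0,0,0,0.35,0,0.01,0,0,0,0.5,0,0.01,0,0,0,0.65,0,0.01,0,0,0,0.7,0,0.01,0,0,0],
)

```text
time_s: 23.78
position: [0.6469, -0.0768, 0.0949]
ee_rot: [1.205, 1.214, -1.209]
wrist_force: [0.6, -0.1, -0.1]
finger_gap: 0.0855
```

Call:
send_rows(
  moves=[0,0,0,0,0,0,0,0,0,0,0,0,0,0,0,0,0,0],
)

```text
time_s: 24.03
position: [0.6498, -0.0772, 0.0984]
ee_rot: [1.208, 1.209, -1.205]
wrist_force: [-0.8, -0.7, 1.0]
finger_gap: 0.0853
```

Call:
send_rows(
  moves=[0,0,0,0,0,0,0,0,0,0,0,0,0,0,0,0,0,0,0,0,0,0,0,0,0,0,0,0,0,0],
  hand=0,
  force=40,
)

```text
time_s: 24.45
position: [0.6493, -0.0776, 0.0978]
ee_rot: [1.207, 1.21, -1.207]
wrist_force: [-1.4, -0.6, 3.9]
finger_gap: 0.0465
```

Call:
send_rows(
  moves=[0,0,0,0,0,0,0,0,0,0,0,0,0,0,0,0,0,0],
)

```text
time_s: 24.7
position: [0.6493, -0.0775, 0.0978]
ee_rot: [1.207, 1.21, -1.207]
wrist_force: [-1.9, 0.0, 5.5]
finger_gap: 0.0472
```

Call:
send_rows(
  moves=[-0.05,0,0,0,0,0,-0.2,0,0,0,0,0,-0.4,0,0,0,0,0,-0.6,0,0,0,0,0,-0.7,0,0,0,0,0],
)

```text
time_s: 25.12
position: [0.6498, -0.0774, 0.1688]
ee_rot: [1.208, 1.208, -1.205]
wrist_force: [0.8, 0.0, -1.9]
finger_gap: 0.0472
```

Call:
send_rows(
  moves=[0,0,-0.15,0,0,0,0,0,-0.35,0,0,0,0,0,-0.6,0,0,0,0,0,-0.8,0,0,0,0,0,-1,0,0,0],
)

```text
time_s: 25.53
position: [0.6473, 0.0254, 0.1652]
ee_rot: [1.205, 1.214, -1.208]
wrist_force: [0.7, 0.6, -2.1]
finger_gap: 0.0471
```

Call:
send_rows(
  moves=[0,0,-0.2,0,0,0,0,0,-0.4,0,0,0,0,0,-0.6,0,0,0,0,0,-0.8,0,0,0,0,0,-1,0,0,0],
)

```text
time_s: 25.95
position: [0.6469, 0.1248, 0.165]
ee_rot: [1.205, 1.213, -1.208]
wrist_force: [-0.1, -1.0, -1.6]
finger_gap: 0.0472
```

Call:
send_rows(
  moves=[0,-0.1,-0.15,0,0,0,0,-0.3,-0.25,0,0,0,0,-0.5,-0.285,0,0,0,0,-0.7,-0.285,0,0,0,0,-0.9,-0.285,0,0,0],
)

```text
time_s: 26.37
position: [0.5557, 0.1525, 0.1651]
ee_rot: [1.204, 1.214, -1.208]
wrist_force: [-0.3, -0.3, -2.5]
finger_gap: 0.0468
```

Call:
send_rows(
  moves=[0,-0.2,0,0,0,0,0,-0.4,0,0,0,0,0,-0.6,0,0,0,0,0,-0.8,0,0,0,0,0,-0.99,0,0,0,0],
)

```text
time_s: 26.78
position: [0.4567, 0.1512, 0.1655]
ee_rot: [1.205, 1.213, -1.208]
wrist_force: [-0.3, 0.3, -1.5]
finger_gap: 0.0469
```

Call:
send_rows(
  moves=[0,0,0,0,0,0,0,0,0,0,0,0,0,0,0,0,0,0],
)

```text
time_s: 27.03
position: [0.4594, 0.151, 0.1665]
ee_rot: [1.207, 1.211, -1.207]
wrist_force: [-0.1, -0.2, -2.0]
finger_gap: 0.047
```

Call:
send_rows(
  moves=[0.1,0,0,0,0,0,0.25,0,0,0,0,0,0.4,0,0,0,0,0,0.55,0,0,0,0,0,0.65,0,0,0,0,0],
)

```text
time_s: 27.45
position: [0.459, 0.1502, 0.0997]
ee_rot: [1.206, 1.212, -1.209]
wrist_force: [-0.5, -0.3, -2.7]
finger_gap: 0.0469
```

Call:
send_rows(
  moves=[0.03,0,0,0,0,0,0.06,0,0,0,0,0,0.09,0,0,0,0,0,0.11,0,0,0,0,0,0.12,0,0,0,0,0],
)

```text
time_s: 27.87
position: [0.4598, 0.1506, 0.0902]
ee_rot: [1.208, 1.21, -1.207]
wrist_force: [-0.3, 0.3, -2.2]
finger_gap: 0.047
```

Call:
send_rows(
  moves=[0.005,0,0,0,0,0,0.01,0,0,0,0,0,0.015,0,0,0,0,0,0.015,0,0,0,0,0],
)

```text
time_s: 28.2
position: [0.4595, 0.1505, 0.0886]
ee_rot: [1.207, 1.21, -1.207]
wrist_force: [-0.2, 0.3, -2.4]
finger_gap: 0.0468
```

Call:
send_rows(
  moves=[0.004,0,0,0,0,0,0.008,0,0,0,0,0,0.008,0,0,0,0,0],
)

```text
time_s: 28.45
position: [0.4595, 0.1506, 0.0878]
ee_rot: [1.207, 1.21, -1.207]
wrist_force: [-0.4, 0.4, -0.3]
finger_gap: 0.047
```

Call:
send_rows(
  moves=[0.005,0,0,0,0,0,0.005,0,0,0,0,0],
)

```text
time_s: 28.62
position: [0.4595, 0.1507, 0.0878]
ee_rot: [1.207, 1.21, -1.207]
wrist_force: [-2.1, -0.4, 4.0]
finger_gap: 0.0467
```

Call:
send_rows(
  moves=[0,0,0,0,0,0,0,0,0,0,0,0,0,0,0,0,0,0,0,0,0,0,0,0,0,0,0,0,0,0],
  hand=1,
)

```text
time_s: 29.03
position: [0.4594, 0.1505, 0.0871]
ee_rot: [1.207, 1.21, -1.207]
wrist_force: [-0.1, -0.7, -0.2]
finger_gap: 0.0855
```

Call:
send_rows(
  moves=[-0.1,0,0,0,0,0,-0.25,0,0,0,0,0,-0.45,0,0,0,0,0,-0.7,0,0,0,0,0,-1,0,0,0,0,0],
)

```text
time_s: 29.45
position: [0.4584, 0.1503, 0.1879]
ee_rot: [1.205, 1.212, -1.209]
wrist_force: [0.6, 0.1, -0.5]
finger_gap: 0.0853
```

Call:
send_rows(
  moves=[0,0,-0.2,0,0,0,0,0,-0.45,0,0,0,0,0,-0.7,0,0,0,0,0,-0.9,0,0,0,0,0,-1,0,0,0],
)

```text
time_s: 29.87
position: [0.4587, 0.2537, 0.1883]
ee_rot: [1.207, 1.213, -1.203]
wrist_force: [0.4, 0.4, 0.2]
finger_gap: 0.0853
```

Call:
send_rows(
  moves=[0,0,-0.25,0,0,0,0,0,-0.5,0,0,0,0,0,-0.75,0,0,0,0,0,-1,0,0,0,0,0,-1,0,0,0],
)

```text
time_s: 30.28
position: [0.4575, 0.356, 0.188]
ee_rot: [1.207, 1.217, -1.201]
wrist_force: [-1.2, 0.2, 1.4]
finger_gap: 0.0856
```

Call:
send_rows(
  moves=[0,0,0,0,0,0,0,0,0,0,0,0,0,0,0,0,0,0],
)

```text
time_s: 30.53
position: [0.4594, 0.3486, 0.187]
ee_rot: [1.208, 1.208, -1.21]
wrist_force: [0.2, -0.9, 0.1]
finger_gap: 0.085
```

```bash
python3 -c "
from h import *
s=bot.get_state();print(s['position'],s['time_s'],s['wrist_force'])
S=optics.grab_frame('side');T=optics.grab_frame('top')
for c in ['yellow','green','red','blue']:
    a,b=blobs(T,c),blobs(S,c);out=[]
    for p in a:
        for q in b:
            x,e=tri(p[1:],q[1:])
            if e<.008 and .4<x[0]<.52 and .05<x[2]<.12: out.append((x.round(4).tolist(),round(float(e),4)))
    print(c,out)
cv2.imwrite('pics/t6.png',np.hstack([cv2.resize(T,(400,300)),cv2.resize(S,(400,300))])[...,::-1])
"
```

```text
[0.45940717 0.34860283 0.18701038] 30.5333 [ 0.19233213 -0.89761356  0.1175703 ]
yellow [([0.46, -0.0788, 0.0873], 0.0027)]
green [([0.4576, -0.0032, 0.0872], 0.0019)]
red [([0.458, 0.0749, 0.0874], 0.0016)]
blue [([0.4576, 0.1525, 0.0889], 0.0049)]
```

View pics/t6.png

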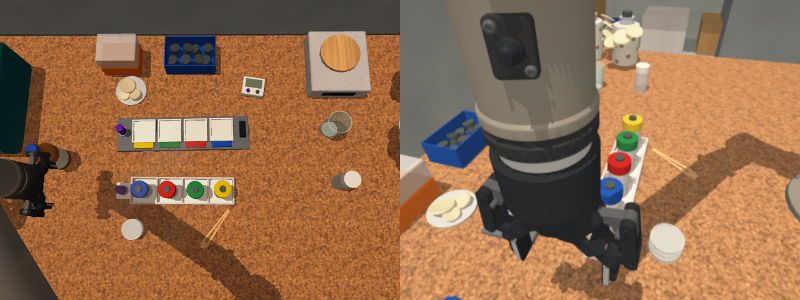

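All four jars stand in order in both views: blue nearest the post, then red, green and yellow. Lid heights are 87–89 mm, as expected for jars on the floor. The gripper has stopped close to the brown bottle, so I'll back away before handing in.

Call:
send_rows(
  moves=[-0.1,-0.05,0.2,0,0,0,-0.25,-0.1,0.4,0,0,0,-0.4,-0.15,0.6,0,0,0,-0.5,-0.2,0.7,0,0,0,-0.5,-0.2,0.7,0,0,0],
)

```text
time_s: 31.05
position: [0.44, 0.2777, 0.2392]
ee_rot: [1.211, 1.205, -1.208]
wrist_force: [-0.0, 0.6, -0.6]
finger_gap: 0.0856
```

Call:
send_rows(
  moves=[0,0,0,0,0,0,0,0,0,0,0,0,0,0,0,0,0,0,0,0,0,0,0,0,0,0,0,0,0,0],
)

```text
time_s: 31.47
position: [0.4388, 0.2809, 0.2365]
ee_rot: [1.206, 1.212, -1.207]
wrist_force: [-0.4, 0.1, 0.3]
finger_gap: 0.0857
```

```bash
python3 -c "
from h import *
T=optics.grab_frame('top')
cv2.imwrite('pics/t7.png',T[150:400,:420][...,::-1])
"
```

```text
(no output)
```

View pics/t7.png

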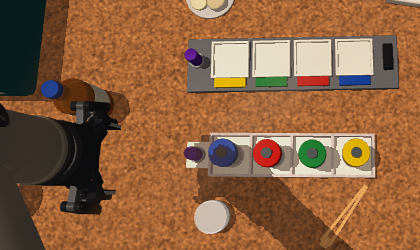

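The bottle hasn't moved (cap still near full-frame (51,239)), the gripper is clear of it, and all four jars are in place.

```bash
python3 -c "
from plant import workorder
print(workorder.hand_in())"
```

```text
the job is handed in; nothing more can be done
None
```

All four jars are in the sampling rack in reverse order, and the job was handed in at about 31.5 s of the 99 s allowed. From the purple post outward they stand blue, red, green, yellow. On the incubation rack, yellow had been nearest the post.

- **Set-down:** I lowered each jar in steps of 1 mm or less until the wrist force showed contact, about 4–5 N of upward push, then opened the gripper.
- **Position:** From the top and side cameras, the lids measured within about 3 mm of their compartment centres. Lid heights were 87–89 mm, against 88 mm expected for a jar flat on the floor. The views of blue agreed least, about 5 mm apart, probably because the arm partly hid it in the side view.
- **Robot clear:** After the last jar the gripper had stopped close to the brown bottle, so I backed it away. The wrist force was near zero, and the bottle looked to be where it was at the start.

No check failed. I corrected a 9 mm offset before the first grasp.

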